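# Sort filter modules and heat sinks onto sloped inspection stands

## Task

Set the parts out for inspection: put one silver filter module with gold connectors on each blue stand and one black finned heat sink on each yellow stand. Lay each flat on the slope, in the middle of the width, end-on against the cleat at the low end - a filter with its length running up the slope and the lower connector in the gap of the cleat, a heat sink with its fins up and running up the slope. Leave the eraser and the USB stick where they lie.

Things in the scene. Friction and masses are not known exactly. Their poses are not given: they have to be found in the camera images.
- stand_blue_1: Blue metal stand, fixed; 1 of 2 alike. Deck 72 mm wide, no side walls, climbs 15 deg along +x for 96 mm of slope (back 37 high); low end towards robot. Origin: on the desk under the line where deck top meets cleat, mid-width; deck top there is 12 mm up. x level, uphill (within 0.3 rad of robot's x), y across, z up. Cleat 10 mm proud of deck, 8 thick, full width but for an 18 mm gap in the middle.
- stand_blue_2: Blue metal stand, fixed; 1 of 2 alike. Deck 72 mm wide, no side walls, climbs 15 deg along +x for 96 mm of slope (back 37 high); low end towards robot. Origin: on the desk under the line where deck top meets cleat, mid-width; deck top there is 12 mm up. x level, uphill (within 0.3 rad of robot's x), y across, z up. Cleat 10 mm proud of deck, 8 thick, full width but for an 18 mm gap in the middle.
- stand_yellow_1: Yellow metal stand, fixed; 1 of 2 alike. Deck 72 mm wide, no side walls, climbs 15 deg along +x for 96 mm of slope (back 37 high); low end towards robot. Origin: on the desk under the line where deck top meets cleat, mid-width; deck top there is 12 mm up. x level, uphill (within 0.3 rad of robot's x), y across, z up. Cleat 10 mm proud of deck, 8 thick, full width but for an 18 mm gap in the middle.
- stand_yellow_2: Yellow metal stand, fixed; 1 of 2 alike. Deck 72 mm wide, no side walls, climbs 15 deg along +x for 96 mm of slope (back 37 high); low end towards robot. Origin: on the desk under the line where deck top meets cleat, mid-width; deck top there is 12 mm up. x level, uphill (within 0.3 rad of robot's x), y across, z up. Cleat 10 mm proud of deck, 8 thick, full width but for an 18 mm gap in the middle.
- filter_1: Silver-white metal filter module, 1 of 2 alike: flat box 30 mm (x) by 48 (y) by 14 high, plus a gold connector standing out 8 mm at mid-width of each short end. Origin: centre of underside, z up. Lies flat on the desk, length within 0.45 rad of straight away from the robot. Grasp across x (30). 50 to 100 g.
- filter_2: Silver-white metal filter module, 1 of 2 alike: flat box 30 mm (x) by 48 (y) by 14 high, plus a gold connector standing out 8 mm at mid-width of each short end. Origin: centre of underside, z up. Lies flat on the desk, length within 0.45 rad of straight away from the robot. Grasp across x (30). 50 to 100 g.
- heatsink_1: Black heat sink, 1 of 2 alike: base 40 mm (x) by 44 (y) by 6 thick; upright fins 2 thick run along x; 24 high in all. Origin: centre of underside, z up. Lies on its base, fins up and within 0.45 rad of straight away from the robot. Grasp across y (44), over the outermost fins, flush with the base. 60 to 130 g.
- heatsink_2: Black heat sink, 1 of 2 alike: base 40 mm (x) by 44 (y) by 6 thick; upright fins 2 thick run along x; 24 high in all. Origin: centre of underside, z up. Lies on its base, fins up and within 0.45 rad of straight away from the robot. Grasp across y (44), over the outermost fins, flush with the base. 60 to 130 g.
- eraser: White rubber eraser, plain block 19 (x) by 42 (y) by 12 high, no connectors; origin: centre of the underside. Not part of the job: leave it where it lies. Sizes in mm.
- usb_stick: Red USB stick with a grey metal plug, 18 (x) by 64 (y) by 10 high; origin: centre of the underside of its outline. Not part of the job: leave it where it lies. Sizes in mm.
Mind the look-alikes: they are no part of the job. What is shaped like the filter_1 but orange is not meant.

How it is judged:
At the end, for the whole second after the job is handed in: One filter on each blue stand, one heat sink on each yellow one: flat on the deck (0.09 rad), low end within 8 mm of the cleat, within 9 mm of mid-width, filter length or fins turned within 0.3 rad of straight up the slope (either way round), at rest ((((x of filter_1 in the frame of stand_blue_1 between 0.0203 and 0.0309 m and y of filter_1 in the frame of stand_blue_1 between -0.009 and 0.009 m and z of filter_1 in the frame of stand_blue_1 between 0.0144 and 0.0233 m and angle between filter_1's own z axis and vertical between 0.1718 and 0.3518 rad and angle between the y axis of filter_1 and the x axis of stand_blue_1, either way round below 0.4 rad) and (x of filter_2 in the frame of stand_blue_2 between 0.0203 and 0.0309 m and y of filter_2 in the frame of stand_blue_2 between -0.009 and 0.009 m and z of filter_2 in the frame of stand_blue_2 between 0.0144 and 0.0233 m and angle between filter_2's own z axis and vertical between 0.1718 and 0.3518 rad and angle between the y axis of filter_2 and the x axis of stand_blue_2, either way round below 0.4 rad)) or ((x of filter_1 in the frame of stand_blue_2 between 0.0203 and 0.0309 m and y of filter_1 in the frame of stand_blue_2 between -0.009 and 0.009 m and z of filter_1 in the frame of stand_blue_2 between 0.0144 and 0.0233 m and angle between filter_1's own z axis and vertical between 0.1718 and 0.3518 rad and angle between the y axis of filter_1 and the x axis of stand_blue_2, either way round below 0.4 rad) and (x of filter_2 in the frame of stand_blue_1 between 0.0203 and 0.0309 m and y of filter_2 in the frame of stand_blue_1 between -0.009 and 0.009 m and z of filter_2 in the frame of stand_blue_1 between 0.0144 and 0.0233 m and angle between filter_2's own z axis and vertical between 0.1718 and 0.3518 rad and angle between the y axis of filter_2 and the x axis of stand_blue_1, either way round below 0.4 rad))) and (((x of heatsink_1 in the frame of stand_yellow_1 between 0.0164 and 0.027 m and y of heatsink_1 in the frame of stand_yellow_1 between -0.009 and 0.009 m and z of heatsink_1 in the frame of stand_yellow_1 between 0.0134 and 0.0222 m and angle between heatsink_1's own z axis and vertical between 0.1718 and 0.3518 rad and angle between the x axis of heatsink_1 and the x axis of stand_yellow_1, either way round below 0.4 rad) and (x of heatsink_2 in the frame of stand_yellow_2 between 0.0164 and 0.027 m and y of heatsink_2 in the frame of stand_yellow_2 between -0.009 and 0.009 m and z of heatsink_2 in the frame of stand_yellow_2 between 0.0134 and 0.0222 m and angle between heatsink_2's own z axis and vertical between 0.1718 and 0.3518 rad and angle between the x axis of heatsink_2 and the x axis of stand_yellow_2, either way round below 0.4 rad)) or ((x of heatsink_1 in the frame of stand_yellow_2 between 0.0164 and 0.027 m and y of heatsink_1 in the frame of stand_yellow_2 between -0.009 and 0.009 m and z of heatsink_1 in the frame of stand_yellow_2 between 0.0134 and 0.0222 m and angle between heatsink_1's own z axis and vertical between 0.1718 and 0.3518 rad and angle between the x axis of heatsink_1 and the x axis of stand_yellow_2, either way round below 0.4 rad) and (x of heatsink_2 in the frame of stand_yellow_1 between 0.0164 and 0.027 m and y of heatsink_2 in the frame of stand_yellow_1 between -0.009 and 0.009 m and z of heatsink_2 in the frame of stand_yellow_1 between 0.0134 and 0.0222 m and angle between heatsink_2's own z axis and vertical between 0.1718 and 0.3518 rad and angle between the x axis of heatsink_2 and the x axis of stand_yellow_1, either way round below 0.4 rad))) and linear speed of each of filter_1, filter_2, heatsink_1, heatsink_2 below 0.02 m/s); the robot touches nothing.
It fails at once if the eraser is shifted by more than 15 mm (distance of eraser from where it was at the start of the episode above 0.015 m).
It fails at once if the USB stick is shifted by more than 15 mm (distance of usb_stick from where it was at the start of the episode above 0.015 m).
It also fails if it takes over 80 s, if anything falls off the work surface, if the arm or the gripper's body presses on something with over 40 N, if the wrist force passes 120 N, or if a joint passes its speed limit or range.

## Robot

A 7-joint arm with a two-finger parallel gripper is mounted at the origin on a cart in front of the work surface, level with it; the furniture and walls round the work are solid. World frame = base frame: x ahead of the robot, y to its left, z up, the work surface at z = 0. Lengths are in m, angles in rad, forces in N, time in s.
With the tool pointing down it reaches from about 0.425 to 1.025 m from the base axis. Payload 9.4 kg.
Tool frame: the origin (TCP) lies on the centre line of the jaws, within the pads' length; the fingertips stand 17 mm ahead of it and the grasp point (between the pads) lies 2 mm behind it; z points along the fingers, y is the line along which they close (so a half turn about z gives the same grasp; the last joint's range is limited). The gripper opens to 85 mm and grips with 20 to 120 N. Pads are 22 mm wide; open, the fingers measure 114 mm over their backs; the gripper's body (76 mm by 85 mm) begins 54 mm behind the grasp point. The pads swing forward as they close: fully open they stand 13 mm farther back than shut.
Start: joints at [-1.258, 0.599, -0.003, 1.599, 0.002, 0.943, -0.08], TCP at [0.276, 0.671, 0.248] pointing down, gripper open.
Joint ranges: [-2.57, 2.57], [-0.35, 1.97], [-1.29, 1.29], [0.11, 2.56], [-1.05, 4.19], [0.11, 1.86], [-2.63, 2.63]. Speed limits (rad/s): [2.22, 2.22, 3.01, 3.01, 3.14, 3.14, 3.14].

## Interface

Orientations are given as a rotation vector (axis times angle).
In Python, from cell import sensors, imaging, arm gives the robot as it stands.
- The arm moves only by the tool step_arm, never from a script. Its arguments are lists of equal length, an entry for each row: "offset": the shift along the tool's x, y, z in units of 30 mm (1.0 is 30 mm), a list of three; "delta_rot": the turn, a rotation vector about the tool's x, y, z in units of 8 degrees (1.0 is 8 degrees), a list of three. A call has 1 to 8 rows; each row is the pose to reach, as a shift and turn from the pose commanded when the call began, along the tool's axes at that moment; what a row does not reach only later rows make up. A row lasts 1/10 s, in which the tool goes at most 50 mm and 8.59 degrees, less where a joint would pass 70% of its speed; a pose out of reach is approached as far as the arm can. A call with a gripper value outside its range is refused whole. "hand" is the finger opening in mm, from 0 to 85.4, set as the call begins (left out, the last holds). The fingers move at their own pace and stop on an object; "grip_force" is the grip in N (left out, the last holds). Time passes only in rows, so rows that repeat a pose let the fingers close. It gives the time, the measured TCP pose, the force, the opening and the grip force at its end, in the units of the state.
- sensors.observe(): the state, without advancing time (a new reading comes with each control period).
- imaging.camera(name): name is "side" or "top" or "wrist"; returns the picture (480x640x3 uint8, blue, green, red); there is no depth.
- imaging.camera_model(name): a dict with "mtx" (3x3 intrinsics, pixels), "k1" (the pictures are not rectified: a ray, as slopes to the right and down, at radius r is drawn at 1 + k1 r^2 times it, then the intrinsics apply), "R" (3x3) and "t" (3): a world point X has camera coordinates R X + t. Camera axes: x right, y down, z forward; pixel columns grow to the right and rows downward; lengths in m; the calibration is good to about 2 mm. A picture is of the moment at which its call begins: read the wrist's pose just before it. camera_model takes no time and is no camera call; for the wrist camera it gives the pose at the moment of the call.
- arm.sign_off(): hands the job in; it is judged then, once.
Trained networks look in the newest picture that a camera, given by its name, has taken for a name from the list of things; names that differ only in an ending like _2 or _b are one class to them, and where a whole thing is asked for, a point or a joint stands for the part that bears it (a point fixed in the world has none). Each returns a list of dicts, best first, with "score" (0 to 1); they miss things now and then, are a little off and sometimes report something else, mostly with a low value. They report only what shows in the picture. A call takes as long as a camera call. They do not tell look-alikes from the thing itself.
- imaging.cut_out(query, camera): "region" (480x640 bool, what is visible of it) and "pixel" ([column, row] in pixels, amid what is visible of it).
The state is a dict: "time_s": time; "joints": joint angles; "dq": joint speeds; "tau": joint torques, N m; "tcp_pos": TCP position; "ee_rot": TCP orientation; "ft_force": force on the tool from outside, world axes, zero at the start; "ft_torque": the same for the moment, N m; "opening": finger opening in m; "grip_force": force on a finger pad.
Only numpy, scipy, OpenCV 4.12 (cv2) and the standard library are available. Lean on these libraries where they do the work, as an engineer would, in place of code of your own. Each camera call takes 0.05 s, during which the arm holds its last target. There are 200 camera calls.

## Working session

There is one attempt and no reset: what is moved stays moved. The work goes in short steps, Python scripts to look and compute and a tool call to move; the robot and the scene stay as the last step left them, time stands still between calls to the robot, and variables do not carry over. Pictures are saved under pics/ and viewed, at most 14 in all, crops included, and the job is handed in when it is done.

Besides the shell and the picture viewer there is one more tool, called after "Emit:" in YAML: its name, and indented under it one key for each argument. step_arm: Moves the arm, as the interface text tells. Its arguments: {"type":"object","properties":{"offset":{"type":"array","items":{"type":"array","items":{"type":"number"}}},"delta_rot":{"type":"array","items":{"type":"array","items":{"type":"number"}}},"hand":{"type":"number"},"grip_force":{"type":"number"}},"required":["offset","delta_rot"]}

```bash
ls; mkdir -p pics; python3 - <<'E'
from cell import sensors, imaging, arm
import cv2,numpy as np
np.set_printoptions(precision=4,suppress=True)
print(sensors.observe())
for c in ['top','side','wrist']:
    im=imaging.camera(c); cv2.imwrite(f'pics/{c}0.png',im)
    m=imaging.camera_model(c); print(c,m)
    if c!='wrist':
        for q in ['stand_blue_1','stand_yellow_1','filter_1','heatsink_1','eraser','usb_stick']:
            r=imaging.cut_out(q,c)
            print(c,q,[(round(d['score'],2),[int(v) for v in d['pixel']],int(d['region'].sum())) for d in r])
E
```

```text
pics
{'time_s': 0.0, 'joints': array([-1.2577,  0.6001, -0.0026,  1.6001,  0.0018,  0.9429, -0.0798]), 'dq': array([-0.0007, -0.    , -0.0014,  0.0016,  0.0009,  0.0015,  0.0001]), 'tau': array([ -0.0001, -77.6458,   1.5643, -25.8014,   0.0122,   0.0092,
        -0.    ]), 'tcp_pos': array([0.2753, 0.6702, 0.2474]), 'ee_rot': array([-0.6082, -3.082 ,  0.0024]), 'ft_force': array([-0.3565,  0.1902,  0.6171]), 'ft_torque': array([0.0279, 0.0334, 0.0417]), 'grip_force': 0.0, 'opening': 0.08541358303781343}
top {'mtx': array([[512.5283,   0.    , 325.584 ],
       [  0.    , 512.5283, 236.0391],
       [  0.    ,   0.    ,   1.    ]]), 'k1': -0.053749555585418385, 'R': array([[ 0.0176, -0.9998, -0.0042],
       [-0.995 , -0.0171, -0.0989],
       [ 0.0988,  0.0059, -0.9951]]), 't': array([-0.1027,  0.4729,  1.1316])}
top stand_blue_1 [(0.76, [197, 173], 1487), (0.7, [344, 175], 1540)]
top stand_yellow_1 [(0.96, [405, 178], 1451), (0.93, [258, 171], 1504), (0.26, [158, 245], 174)]
top filter_1 [(0.67, [506, 272], 326), (0.54, [356, 245], 297)]
top heatsink_1 [(0.75, [202, 246], 348)]
top 
[... 301 characters left out ...]
     [-0.1587,  0.4282, -0.8896],
       [ 0.3102, -0.8338, -0.4567]]), 't': array([0.4337, 0.1454, 0.9969])}
side stand_blue_1 [(0.8, [287, 235], 228)]
side stand_yellow_1 [(0.59, [291, 216], 624)]
side filter_1 [(0.69, [336, 239], 159)]
side heatsink_1 [(0.62, [323, 258], 387), (0.42, [294, 310], 131)]
side eraser [(0.23, [294, 215], 627)]
side usb_stick [(0.5, [362, 220], 110)]
wrist {'mtx': array([[409.2435,   0.    , 316.273 ],
       [  0.    , 409.2435, 239.1127],
       [  0.    ,   0.    ,   1.    ]]), 'k1': 0.032620563693304405, 'R': array([[ 0.3793,  0.9253,  0.0006],
       [ 0.8937, -0.3665,  0.2588],
       [ 0.2397, -0.0976, -0.9659]]), 't': array([-0.7251, -0.0342,  0.378 ])}
```

```bash
python3 - <<'E'
import cv2
a=cv2.imread('pics/top0.png')[130:310,120:540]
cv2.imwrite('pics/topc.png',cv2.resize(a,None,fx=1.9,fy=1.9,interpolation=cv2.INTER_CUBIC))
E
```

```text
(no output)
```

View pics/topc.png

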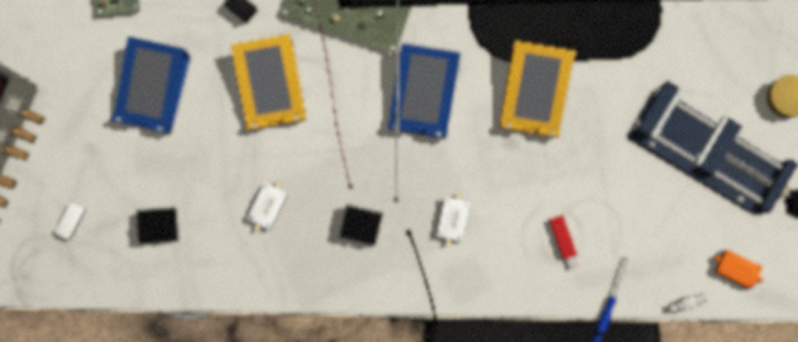

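View pics/side0.png

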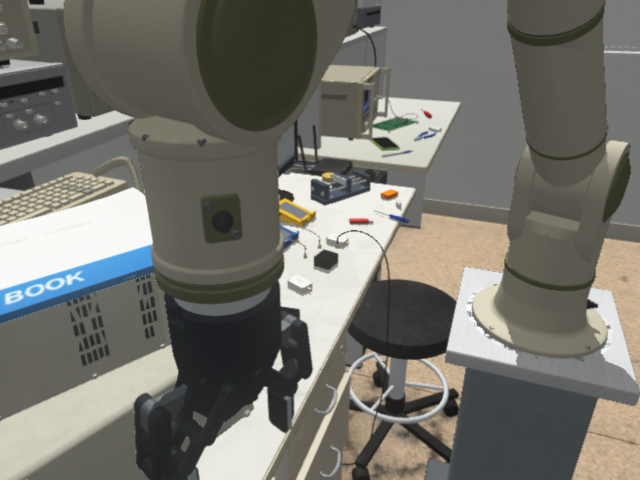

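The top view crop shows the stands at full-image pixels of about blue (199,175) and (344,177), yellow (261,173) and (404,176). Filters are at (260,238) and (358,245), heat sinks at (202,249) and (309,248). The eraser is at (156,246), the USB stick at (416,256) and the orange look-alike at (508,271). The side view shows the arm over the desk and some thin leads near the parts.

```bash
cat > h.py <<'E'
from cell import sensors, imaging, arm
import cv2,numpy as np
from scipy.spatial.transform import Rotation as Ro
from scipy.optimize import minimize
np.set_printoptions(precision=4,suppress=True)
def proj(m,X):
    c=X@m['R'].T+m['t']; s=c[:,:2]/c[:,2:]; s=s*(1+m['k1']*(s**2).sum(1,keepdims=True))
    return s@m['mtx'][:2,:2].T+m['mtx'][:2,2]
def ray(m,uv,z):
    d=(np.array(uv,float)-m['mtx'][:2,2])/m['mtx'][0,0]; s=d.copy()
    for _ in range(8): s=d/(1+m['k1']*(s@s))
    C=-m['R'].T@m['t']; v=m['R'].T@np.r_[s,1]
    return C+v*(z-C[2])/v[2]
def box(x,y,z0,z1): return [(a,b,c) for a in(-x,x) for b in(-y,y) for c in(z0,z1)]
t=np.radians(15);U=np.array([np.cos(t),0,np.sin(t)]);N=np.array([-np.sin(t),0,np.cos(t)])
O=np.array([0,0,.012]); st=[]
for y in(-.036,.036):
    for p in(O-.008*U+.01*N,O+.01*N,O-.008*U,O+.096*U): st.append(p+[0,y,0])
    st+= [np.array([-.008,y,0]),np.array([.093,y,0])]
M={'stand':np.array(st),
 'filter':np.array(box(.015,.024,0,.014)+box(.004,.032,.004,.010)),
 'heatsink':np.array(box(.02,.022,0,.006)+box(.02,.022,.006,.024))}
def place(P,x,y,a):
    c,s=np.cos(a),np.sin(a); return P@np.array([[c,-s,0],[s,c,0],[0,0,1]]).T+[x,y,0]
def fit(m,reg,kind,p0):
    """p0: x,y,yaw of the body in world; maximise IoU of hull silhouettes"""
    S=4; cs=max(cv2.findContours(reg.astype(np.uint8),0,2)[0],key=cv2.contourArea)
    x,y,w,h=cv2.boundingRect(cs); o=np.array([x-12,y-12]); sz=((h+24)*S,(w+24)*S)
    big=cv2.resize(reg.astype(np.float32)[max(o[1],0):o[1]+h+24,max(o[0],0):o[0]+w+24],None,fx=S,fy=S)>.5
    o=np.maximum(o,0); hull=cv2.convexHull(np.argwhere(big)[:,::-1].astype(np.int32))
    A=np.zeros(big.shape,np.uint8); cv2.fillConvexPoly(A,hull,1)
    def f(p):
        q=(proj(m,place(M[kind],*p))-o+.5)*S-.5; B=np.zeros_like(A)
        cv2.fillConvexPoly(B,cv2.convexHull(np.round(q*16).astype(np.int32)),1,shift=4)
        return -(A&B).sum()/(A|B).sum()
    best=None
    for da in(-.25,0,.25):
        p=np.array(p0)+[0,0,da]
        r=minimize(f,p,method='Nelder-Mead',options=dict(initial_simplex=p+np.array([[0,0,0],[.01,0,0],[0,.01,0],[0,0,.15]]),xatol=1e-5,fatol=1e-5))
        if best is None or r.fun<best.fun: best=r
    return best.x,-best.fun
def go(pos,yaw=0,tilt=0):
    """units to reach: tool x=-world x turned by yaw, tilted nose uphill by tilt"""
    s=sensors.observe(); R=Ro.from_rotvec(s['ee_rot'])
    # down: x->-x, y->y, z->-z
    T=Ro.from_euler('z',yaw)*Ro.from_euler('y',-tilt)*Ro.from_matrix(np.diag([-1.,1,-1]))
    d=R.inv().apply(np.array(pos)-s['tcp_pos'])/.03; r=(R.inv()*T).as_rotvec()/np.radians(8)
    n=max(np.linalg.norm(d)*30/50,np.linalg.norm(r)*8/8.59)
    print('offset',d.round(3).tolist(),'rot',r.round(3).tolist(),'rows>=',round(n,1)); return d,r
def det(cam,names=('stand_blue_1','stand_yellow_1','filter_1','heatsink_1'),tag=None,smin=.2):
    im=imaging.camera(cam); m=imaging.camera_model(cam)
    if tag: cv2.imwrite(f'pics/{tag}.png',im)
    for q in names:
        k=q.split('_')[0]
        for d in imaging.cut_out(q,cam):
            if d['score']<smin or d['region'].sum()<40: continue
            r=d['region'].astype(bool); ys,xs=np.nonzero(r)
            edge=xs.min()<2 or ys.min()<2 or xs.max()>637 or ys.max()>477
            c=ray(m,d['pixel'],.012)
            off=-.045 if k=='stand' else 0
            p,iou=fit(m,r,k,[c[0]+off,c[1],np.pi/2 if k=='filter' else 0])
            if k=='filter': p[2]-=np.pi/2
            print(q,round(d['score'],2),np.round(d['pixel']),'x,y,yaw',p.round(4),'iou',round(iou,3),'EDGE' if edge else '')
E
python3 - <<'E'
from h import *
det('top')
go([.58,.16,.25])
E
```

```text
stand_blue_1 0.72 [345. 174.] x,y,yaw [ 0.5985 -0.0962  0.0138] iou -467716634728943.8 
stand_blue_1 0.66 [199. 173.] x,y,yaw [0.604  0.2349 0.0015] iou -458326974600217.2 
stand_yellow_1 0.92 [261. 171.] x,y,yaw [0.6083 0.0214 0.0107] iou -455239112403680.6 
stand_yellow_1 0.75 [406. 178.] x,y,yaw [ 0.5377 -0.2335  0.0186] iou -459388471515615.5 
stand_yellow_1 0.32 [359. 242.] x,y,yaw [ 0.4125 -0.1773  0.1263] iou -750203101944346.9 
filter_1 0.87 [357. 246.] x,y,yaw [ 0.4581 -0.133  -0.35  ] iou -0.0 
filter_1 0.82 [261. 238.] x,y,yaw [ 0.4892  0.093  -0.7389] iou -0.0 
filter_1 0.58 [509. 274.] x,y,yaw [ 0.3551 -0.4715 -0.25  ] iou -0.0 
heatsink_1 0.7 [306. 251.] x,y,yaw [ 0.4073 -0.0181 -0.2   ] iou -0.0 
heatsink_1 0.57 [203. 249.] x,y,yaw [ 0.4997  0.1859 -0.6667] iou -0.0 
offset [-15.856, -11.886, -0.056] rot [-0.0, 0.0, -2.791] rows>= 11.9h.py:35: RuntimeWarning: overflow encountered in scalar negative
  return -(A&B).sum()/(A|B).sum()
```

```bash
sed -i 's|return -(A&B).sum()/(A.B).sum()|return -float((A\&B).sum())/float((A\|B).sum())|' h.py; grep -n float\( h.py; python3 - <<'E'
from h import *
det('top')
E
```

```text
35:        return -float((A&B).sum())/float((A|B).sum())
stand_blue_1 0.92 [197. 174.] x,y,yaw [ 0.5701  0.2089 -0.1904] iou 0.955 
stand_yellow_1 0.96 [260. 172.] x,y,yaw [0.5757 0.0487 0.1922] iou 0.949 
stand_yellow_1 0.72 [401. 177.] x,y,yaw [ 0.5714 -0.2602 -0.1661] iou 0.973 
filter_1 0.85 [263. 239.] x,y,yaw [ 0.4696  0.0533 -0.4722] iou 0.872 
filter_1 0.71 [356. 244.] x,y,yaw [ 0.4588 -0.1697 -0.1832] iou 0.787 
filter_1 0.67 [507. 272.] x,y,yaw [ 0.4027 -0.513   1.1195] iou 0.837 
heatsink_1 0.84 [202. 245.] x,y,yaw [0.4415 0.1879 0.0441] iou 0.89 
heatsink_1 0.54 [309. 246.] x,y,yaw [ 0.4471 -0.0574 -0.2234] iou 0.935 
heatsink_1 0.21 [358. 243.] x,y,yaw [ 0.4557 -0.169   0.7093] iou 0.699
```

Emit:
step_arm:
  offset:
    - [-1.2,-0.9,0]
    - [-2.4,-1.8,0]
    - [-3.6,-2.7,0]
    - [-4.8,-3.6,0]
    - [-6,-4.5,0]
    - [-7.2,-5.4,0]
    - [-8.4,-6.3,0]
    - [-9.6,-7.2,0]
  delta_rot:
    - [0,0,-0.3]
    - [0,0,-0.6]
    - [0,0,-0.9]
    - [0,0,-1.2]
    - [0,0,-1.5]
    - [0,0,-1.8]
    - [0,0,-2.1]
    - [0,0,-2.4]
  hand: 70

```text
time_s: 2.05
tcp_pos: [0.4606, 0.3598, 0.2485]
ee_rot: [0.083, 3.14, 0.001]
ft_force: [0.4, 0.4, 0.7]
opening: 0.0702
grip_force: 0.0
```

```bash
python3 - <<'E'
from h import *
go([.50,.08,.27])
E
```

```text
offset [-1.804, -9.244, -0.718] rot [0.003, 0.004, -0.379] rows>= 5.7
```

Emit:
step_arm:
  offset:
    - [-0.3,-1.5,-0.1]
    - [-0.6,-3,-0.2]
    - [-0.9,-4.5,-0.3]
    - [-1.2,-6,-0.5]
    - [-1.5,-7.5,-0.6]
    - [-1.8,-9.24,-0.72]
    - [-1.8,-9.24,-0.72]
    - [-1.8,-9.24,-0.72]
  delta_rot:
    - [0,0,-0.38]
    - [0,0,-0.38]
    - [0,0,-0.38]
    - [0,0,-0.38]
    - [0,0,-0.38]
    - [0,0,-0.38]
    - [0,0,-0.38]
    - [0,0,-0.38]

```text
time_s: 2.85
tcp_pos: [0.4989, 0.0801, 0.2702]
ee_rot: [0.008, 3.141, -0.0]
ft_force: [-0.3, 0.4, 0.1]
opening: 0.07
grip_force: 0.0
```

```bash
python3 - <<'E'
from h import *
print(sensors.observe()['tcp_pos'])
det('wrist',tag='w1'); go([.50,-.12,.27])
E
```

```text
[0.4989 0.0801 0.2702]
stand_blue_1 0.9 [433. 287.] x,y,yaw [ 0.5717  0.212  -0.2121] iou 0.806 
stand_blue_1 0.57 [100. 311.] x,y,yaw [ 0.5695 -0.1214 -0.1484] iou 0.951 
stand_yellow_1 0.93 [  9. 309.] x,y,yaw [ 0.6102 -0.2358 -1.7395] iou 0.903 EDGE
stand_yellow_1 0.82 [294. 320.] x,y,yaw [0.5775 0.0505 0.2017] iou 0.984 
filter_1 0.94 [287. 170.] x,y,yaw [ 0.47    0.0564 -0.4381] iou 0.939 
filter_1 0.83 [ 44. 157.] x,y,yaw [ 0.4587 -0.1667 -0.2177] iou 0.95 
heatsink_1 0.83 [165. 148.] x,y,yaw [ 0.4495 -0.0559 -0.1885] iou 0.955 
heatsink_1 0.56 [431. 137.] x,y,yaw [0.4433 0.1875 0.0932] iou 0.984 
heatsink_1 0.52 [  7. 311.] x,y,yaw [ 0.5997 -0.2459  1.4273] iou 0.599 EDGE
offset [-0.045, -6.775, -0.01] rot [0.003, -0.001, 0.007] rows>= 4.1
```

View pics/w1.png

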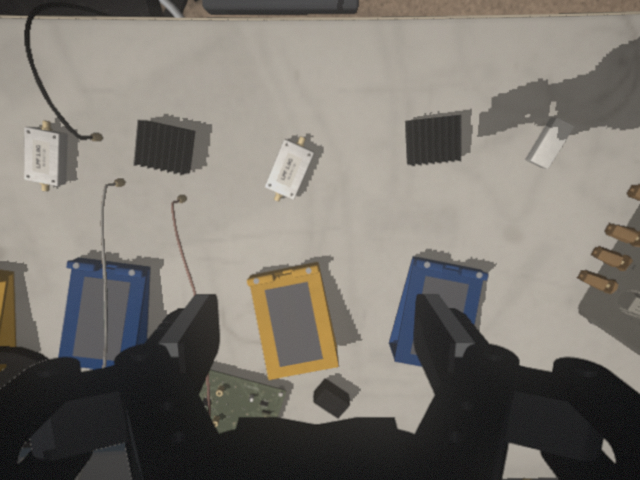

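The wrist view shows all six nearby targets clearly. Filters are at (43,157) and (290,168), heat sinks at (165,147) and (434,138), blue stands at (105,315) and (440,310), and yellow at (294,320). There are also three leads with tips at (120,182), (180,198) and (97,137). One of them appears to pass over the right-hand blue stand, so I'll triangulate the leads.

```bash
python3 - <<'E'
from h import *
w=imaging.camera_model('wrist');t=imaging.camera_model('top')
def tri(a,b):
    best=min(((np.linalg.norm(ray(w,a,z)[:2]-ray(t,b,z)[:2]),z) for z in np.arange(-.05,.6,.005)))
    return best, ray(w,a,best[1])
c=lambda u,v:(120+u/1.9,130+v/1.9)
print('grey tip',tri((120,182),c(397,200)),'red tip',tri((180,198),c(350,186)),'black tip',tri((97,137),c(408,232)))
# cable points: intersect wrist pixel with line u=const in the top view
for a in [(104,210),(104,260),(104,310),(104,360)]:
    L=[(abs(proj(t,ray(w,a,z)[None])[0,0]-(329)),z) for z in np.arange(0,.3,.005)]
    print('grey',min(L),ray(w,a,min(L)[1]))
E
```

```text
grey tip ((np.float64(0.003803728844943217), np.float64(0.00499999999999997)), array([ 0.4822, -0.1022,  0.005 ])) red tip ((np.float64(0.0025793406215633874), np.float64(0.009999999999999967)), array([ 0.4964, -0.0456,  0.01  ])) black tip ((np.float64(0.001545900362464481), np.float64(0.009999999999999967)), array([ 0.4411, -0.1152,  0.01  ]))
grey (np.float64(0.3808759797051948), np.float64(0.04)) [ 0.5023 -0.1024  0.04  ]
grey (np.float64(0.20205494301410454), np.float64(0.055)) [ 0.5434 -0.1004  0.055 ]
grey (np.float64(0.3362624305586337), np.float64(0.065)) [ 0.5858 -0.1009  0.065 ]
grey (np.float64(0.5223480000985887), np.float64(0.08)) [ 0.6252 -0.0983  0.08  ]
```

Emit:
step_arm:
  offset:
    - [0,-1.5,0]
    - [0,-3,0]
    - [0,-4.5,0]
    - [0,-6,0]
    - [0,-6.8,0]
    - [0,-6.8,0]
    - [0,-6.8,0]
  delta_rot:
    - [0,0,0]
    - [0,0,0]
    - [0,0,0]
    - [0,0,0]
    - [0,0,0]
    - [0,0,0]
    - [0,0,0]

```text
time_s: 3.8
tcp_pos: [0.4985, -0.1215, 0.2697]
ee_rot: [-0.002, -3.141, -0.001]
ft_force: [-0.1, 1.4, -0.2]
opening: 0.07
grip_force: 0.0
```

```bash
python3 - <<'E'
from h import *
print(sensors.observe()['tcp_pos'])
det('wrist',tag='w2')
E
```

```text
[ 0.4985 -0.1215  0.2697]
stand_blue_1 0.92 [618. 322.] x,y,yaw [ 0.5716  0.2116 -0.2013] iou 0.989 EDGE
stand_blue_1 0.72 [116. 132.] x,y,yaw [ 0.4397 -0.299  -1.2084] iou 0.416 
stand_blue_1 0.71 [306. 315.] x,y,yaw [ 0.5697 -0.1239 -0.1432] iou 0.991 
stand_yellow_1 0.94 [501. 306.] x,y,yaw [0.5774 0.0492 0.2159] iou 0.721 
stand_yellow_1 0.57 [159. 294.] x,y,yaw [ 0.5327 -0.3073  0.6166] iou 0.64 
filter_1 0.83 [266. 156.] x,y,yaw [ 0.4577 -0.1677 -0.1694] iou 0.964 
filter_1 0.75 [505. 168.] x,y,yaw [ 0.4698  0.0553 -0.4287] iou 0.92 
heatsink_1 0.74 [385. 150.] x,y,yaw [ 0.449  -0.0581 -0.2059] iou 0.983 
heatsink_1 0.56 [630. 144.] x,y,yaw [0.4431 0.1868 0.1371] iou 0.978 EDGE
```

View pics/w2.png

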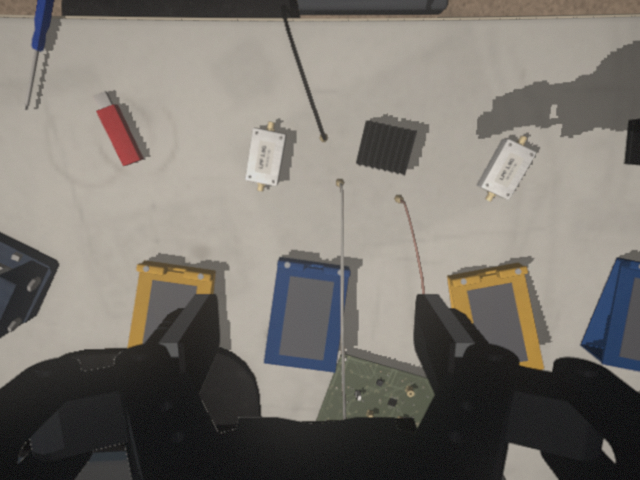

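The second wrist view shows the right-hand half: blue stand 2 at (306,315), yellow stand 2 at (175,300) partly hidden by a finger, and the USB stick at (120,133). The grey lead at column 342 runs above the left edge of blue stand 2. I'll start with the right-hand heat sink.

```bash
cat >> h.py <<'E'
def gos(*ps):
    for p in ps: go(*p)
def deck(o,x,h,dy=0,lift=0):
    """TCP pose to set a part with its underside centre at stand x; h=TCP height above underside"""
    c,s=np.cos(o[2]),np.sin(o[2]); P=np.array([x,dy,.012+x*np.tan(t)])+h*N+[0,0,lift]
    return [o[0]+c*P[0]-s*P[1],o[1]+s*P[0]+c*P[1],P[2]],o[2],t
B1=(.5716,.2117,-.203);B2=(.5697,-.1237,-.145);Y1=(.5775,.0500,.203)
E
python3 - <<'E'
from h import *
a=-.197
gos(([.449,-.057,.10],a),([.449,-.057,.021],a))
E
```

```text
offset [1.649, 2.129, 5.664] rot [0.002, 0.0, 1.416] rows>= 3.8
offset [1.649, 2.129, 8.297] rot [0.002, 0.0, 1.416] rows>= 5.2
```

Emit:
step_arm:
  offset:
    - [0.4,0.5,1.4]
    - [0.8,1.0,2.8]
    - [1.2,1.6,4.2]
    - [1.65,2.13,5.5]
    - [1.65,2.13,6.2]
    - [1.65,2.13,7.0]
    - [1.65,2.13,7.7]
    - [1.65,2.13,8.3]
  delta_rot:
    - [0,0,0.5]
    - [0,0,0.9]
    - [0,0,1.42]
    - [0,0,1.42]
    - [0,0,1.42]
    - [0,0,1.42]
    - [0,0,1.42]
    - [0,0,1.42]
  hand: 62

```text
time_s: 4.85
tcp_pos: [0.4463, -0.0582, 0.0326]
ee_rot: [-0.309, -3.113, 0.006]
ft_force: [-0.1, -0.8, 0.1]
opening: 0.0618
grip_force: 0.0
```

Emit:
step_arm:
  offset:
    - [0,0,0]
    - [0,0,0]
    - [0,0,0]
    - [0,0,0]
    - [0,0,0]
    - [0,0,0]
  delta_rot:
    - [0,0,0]
    - [0,0,0]
    - [0,0,0]
    - [0,0,0]
    - [0,0,0]
    - [0,0,0]
  hand: 35
  grip_force: 40

```text
time_s: 5.45
tcp_pos: [0.4477, -0.0594, 0.0348]
ee_rot: [-0.312, -3.119, 0.005]
ft_force: [-0.7, -1.0, -1.6]
opening: 0.0412
grip_force: 40.5
```

Emit:
step_arm:
  offset:
    - [0,0,0]
    - [0,0,0]
    - [0,0,0]
    - [0,0,0.2]
    - [0,0,0.4]
    - [0,0,0.4]
  delta_rot:
    - [0,0,0]
    - [0,0,0]
    - [0,0,0]
    - [0,0,0]
    - [0,0,0]
    - [0,0,0]
  hand: 62

```text
time_s: 6.05
tcp_pos: [0.4474, -0.0594, 0.0221]
ee_rot: [-0.312, -3.118, 0.005]
ft_force: [0.5, -0.6, -0.2]
opening: 0.0621
grip_force: 0.0
```

```bash
python3 - <<'E'
from h import *
s=sensors.observe();print(s['joints'],s['tcp_pos'])
det('wrist',('heatsink_1',),tag='w3')
E
```

```text
[ 0.0789  0.7112 -0.1076  2.3627  0.7447  0.1072  0.6262] [ 0.4474 -0.0594  0.0221]
heatsink_1 0.94 [317. 318.] x,y,yaw [ 0.4488 -0.0597 -0.1971] iou 0.967
```

View pics/w3.png

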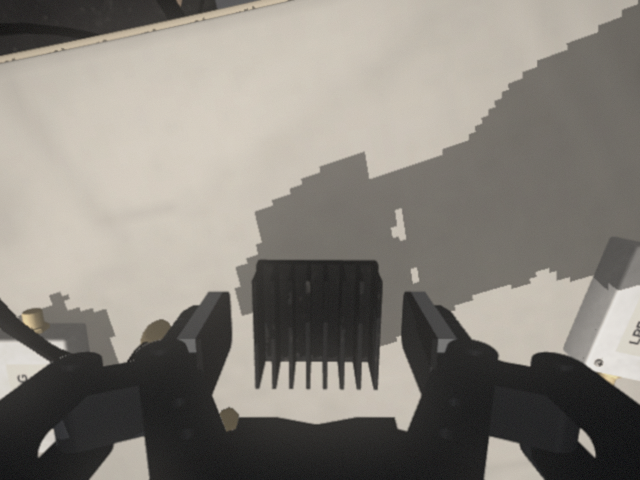

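The close view shows the heat sink centred between the open jaws at (317,318), undisturbed. Now I'll close on it.

Emit:
step_arm:
  offset:
    - [0,0,0]
    - [0,0,0]
    - [0,0,0]
    - [0,0,0]
    - [0,0,0]
    - [0,0,0]
  delta_rot:
    - [0,0,0]
    - [0,0,0]
    - [0,0,0]
    - [0,0,0]
    - [0,0,0]
    - [0,0,0]
  hand: 35
  grip_force: 40

```text
time_s: 6.75
tcp_pos: [0.4474, -0.0595, 0.0228]
ee_rot: [-0.312, -3.118, 0.006]
ft_force: [-2.0, -0.5, 5.8]
opening: 0.0423
grip_force: 41.3
```

```bash
python3 - <<'E'
from h import *
s=sensors.observe();print(s['joints'],s['tcp_pos'])
gos(([.449,-.06,.12],-.197),([.50,-.24,.26],-.166))
E
```

```text
[ 0.0777  0.7096 -0.1062  2.3629  0.7355  0.1076  0.635 ] [ 0.4474 -0.0595  0.0228]
offset [-0.032, -0.021, -3.24] rot [-0.032, -0.052, -0.019] rows>= 1.9
offset [-2.854, -5.586, -7.902] rot [-0.032, -0.053, -0.241] rows>= 6.1
```

Emit:
step_arm:
  offset:
    - [0,0,-1]
    - [0,0,-2.2]
    - [-0.3,-0.6,-3.3]
    - [-0.8,-1.8,-4.5]
    - [-1.4,-3,-5.6]
    - [-2.1,-4.3,-6.8]
    - [-2.85,-5.6,-7.9]
    - [-2.85,-5.6,-7.9]
  delta_rot:
    - [0,0,0]
    - [0,0,0]
    - [0,0,-0.1]
    - [0,0,-0.2]
    - [0,0,-0.24]
    - [0,0,-0.24]
    - [0,0,-0.24]
    - [0,0,-0.24]

```text
time_s: 7.55
tcp_pos: [0.501, -0.2449, 0.2622]
ee_rot: [-0.268, -3.126, 0.008]
ft_force: [0.0, -0.3, -1.4]
opening: 0.0417
grip_force: 41.4
```

```bash
python3 - <<'E'
from h import *
s=sensors.observe();print(s['joints'],s['tcp_pos'])
det('wrist',('stand_yellow_1',),tag='w4')
E
```

```text
[ 0.816   0.4509 -0.6523  1.9415  0.361   0.8694  1.3736] [ 0.501  -0.2449  0.2622]
stand_yellow_1 0.83 [317. 371.] x,y,yaw [ 0.6371 -0.285   1.5145] iou 0.571 
stand_yellow_1 0.62 [624. 269.] x,y,yaw [0.5781 0.047  0.2091] iou 0.987 EDGE
```

View pics/w4.png

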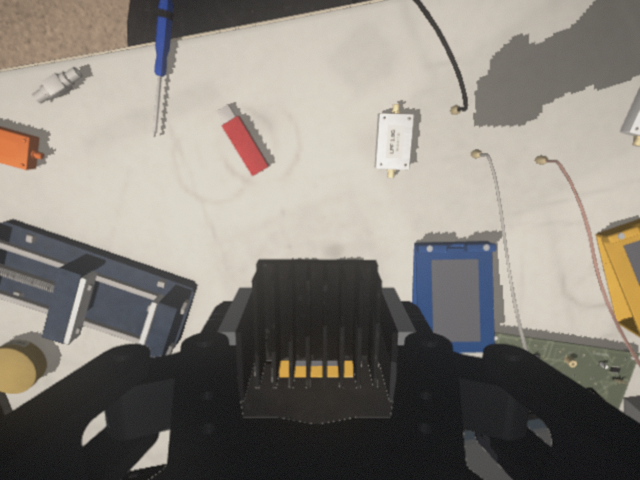

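The heat sink is held squarely in the jaws at (317,320) and hides yellow stand 2 behind it. I'll step aside and forward to measure that stand.

Emit:
step_arm:
  offset:
    - [-0.7,0.7,0]
    - [-1.5,1.4,0]
    - [-2.3,2.2,0]
    - [-3,2.8,0]
    - [-3,2.8,0]
    - [-3,2.8,0]
  delta_rot:
    - [0,0,0]
    - [0,0,0]
    - [0,0,0]
    - [0,0,0]
    - [0,0,0]
    - [0,0,0]

```text
time_s: 8.25
tcp_pos: [0.6017, -0.1706, 0.2572]
ee_rot: [-0.255, -3.121, 0.004]
ft_force: [-0.4, -0.0, -1.2]
opening: 0.0421
grip_force: 41.4
```

```bash
python3 - <<'E'
from h import *
s=sensors.observe();print(s['joints'],s['tcp_pos'])
det('wrist',('stand_yellow_1','stand_blue_1','filter_1'),tag='w5')
det('top',('stand_yellow_1','stand_blue_1'))
E
```

```text
[ 0.6037  0.5413 -0.6323  1.794   0.3882  0.9445  1.2118] [ 0.6017 -0.1706  0.2572]
stand_yellow_1 0.86 [575. 188.] x,y,yaw [0.5771 0.0466 0.2048] iou 0.986 EDGE
stand_yellow_1 0.86 [214. 240.] x,y,yaw [ 0.5727 -0.261  -0.1634] iou 0.961 
stand_blue_1 0.59 [363. 205.] x,y,yaw [ 0.5683 -0.1264 -0.1504] iou 0.955 
filter_1 0.69 [292.  36.] x,y,yaw [ 0.4562 -0.1696 -0.1943] iou 0.962 EDGE
filter_1 0.59 [556.  20.] x,y,yaw [ 0.4681  0.0539 -0.4116] iou 0.97 EDGE
stand_yellow_1 0.86 [262. 171.] x,y,yaw [0.5755 0.0485 0.1853] iou 0.956 
stand_yellow_1 0.31 [202. 245.] x,y,yaw [0.434  0.1719 0.127 ] iou 0.38 
stand_blue_1 0.83 [198. 174.] x,y,yaw [ 0.5702  0.2085 -0.1814] iou 0.957 
stand_blue_1 0.83 [342. 177.] x,y,yaw [ 0.5665 -0.1242 -0.1291] iou 0.922 
stand_blue_1 0.3 [363. 165.] x,y,yaw [ 0.5607 -0.1709 -0.3056] iou 0.265
```

```bash
cat >> h.py <<'E'
Y2=(.5725,-.2600,-.165)
E
python3 - <<'E'
from h import *
gos(deck(Y2,.0205,.0228,lift=.06),deck(Y2,.0205,.0228,lift=.001))
E
```

```text
offset [-0.04, -2.998, 5.317] rot [-0.033, -1.93, -0.01] rows>= 3.7
offset [-0.055, -2.989, 7.284] rot [-0.033, -1.93, -0.01] rows>= 4.7
```

Emit:
step_arm:
  offset:
    - [0,-1,1]
    - [0,-2,2]
    - [0,-3,3]
    - [0,-3,4.2]
    - [0,-3,5.3]
    - [0,-3,5.3]
  delta_rot:
    - [0,-0.6,0]
    - [0,-1.2,0]
    - [0,-1.93,0]
    - [0,-1.93,0]
    - [0,-1.93,0]
    - [0,-1.93,0]

```text
time_s: 9.2
tcp_pos: [0.584, -0.2613, 0.0964]
ee_rot: [0.239, 2.877, -0.036]
ft_force: [-0.7, 0.5, -1.0]
opening: 0.042
grip_force: 41.3
```

```bash
python3 - <<'E'
from h import *
s=sensors.observe();print(s['joints'],s['tcp_pos'])
gos(deck(Y2,.0205,.0228,lift=.01),deck(Y2,.0205,.0228,lift=.001))
E
```

```text
[ 0.5754  0.6577 -0.3258  2.0808  0.744   0.2326  1.0342] [ 0.584  -0.2613  0.0964]
offset [0.296, -0.015, 1.539] rot [-0.027, -0.045, -0.002] rows>= 0.9
offset [0.372, -0.014, 1.83] rot [-0.027, -0.045, -0.002] rows>= 1.1
```

Emit:
step_arm:
  offset:
    - [0.08,0,0.4]
    - [0.16,0,0.8]
    - [0.24,0,1.2]
    - [0.3,0,1.5]
    - [0.34,0,1.7]
    - [0.37,0,1.83]
    - [0.37,0,1.83]
    - [0.37,0,1.83]
  delta_rot:
    - [0,0,0]
    - [0,0,0]
    - [0,0,0]
    - [0,0,0]
    - [0,0,0]
    - [0,0,0]
    - [0,0,0]
    - [0,0,0]

```text
time_s: 10.0
tcp_pos: [0.5905, -0.2627, 0.0453]
ee_rot: [0.238, 2.869, -0.038]
ft_force: [0.2, 0.4, -0.8]
opening: 0.0419
grip_force: 41.4
```

```bash
python3 - <<'E'
from h import *
s=sensors.observe();print(s['joints'],s['tcp_pos'])
gos(deck(Y2,.0205,.0228,lift=.0))
E
```

```text
[ 0.4926  0.7354 -0.2079  2.0949  0.9994  0.1118  0.7766] [ 0.5905 -0.2627  0.0453]
offset [0.166, -0.008, 0.155] rot [-0.032, 0.012, -0.001] rows>= 0.1
```

Emit:
step_arm:
  offset:
    - [0.17,0,0.13]
    - [0.17,0,0.13]
    - [0.17,0,0.13]
    - [0.17,0,0.13]
    - [0.17,0,0.13]
    - [0.17,0,0.13]
  delta_rot:
    - [0,0,0]
    - [0,0,0]
    - [0,0,0]
    - [0,0,0]
    - [0,0,0]
    - [0,0,0]

```text
time_s: 10.6
tcp_pos: [0.5863, -0.262, 0.0395]
ee_rot: [0.238, 2.87, -0.038]
ft_force: [-1.0, -0.3, 3.3]
opening: 0.0419
grip_force: 41.9
```

```bash
python3 - <<'E'
from h import *
s=sensors.observe();print(s['joints'],s['tcp_pos'])
gos(deck(Y2,.0205,.0228,lift=.0))
E
```

```text
[ 0.5002  0.7439 -0.217   2.1048  1.1607  0.1098  0.6185] [ 0.5863 -0.262   0.0395]
offset [-0.021, -0.011, 0.004] rot [-0.032, 0.007, 0.0] rows>= 0.0
```

Emit:
step_arm:
  offset:
    - [0,0,0]
    - [0,0,0]
    - [0,0,0]
    - [0,0,0]
    - [0,0,-0.7]
    - [0,0,-1.8]
    - [0,0,-3]
    - [0,0,-4.2]
  delta_rot:
    - [0,0,0]
    - [0,0,0]
    - [0,0,0]
    - [0,0,0]
    - [0,0,0]
    - [0,0,0]
    - [0,0,0]
    - [0,0,0]
  hand: 60

```text
time_s: 11.4
tcp_pos: [0.553, -0.2557, 0.1616]
ee_rot: [0.238, 2.872, -0.036]
ft_force: [0.3, -0.8, -0.7]
opening: 0.0602
grip_force: 0.0
```

```bash
python3 - <<'E'
from h import *
s=sensors.observe();print(s['joints'],s['tcp_pos'])
im=imaging.camera('wrist'); cv2.imwrite('pics/w6.png',im)
a=-.19
gos(([.50,-.17,.15],a),([.4575,-.1685,.09],a),([.4575,-.1685,.025],a))
E
```

```text
[ 0.8158  0.5841 -0.65    2.0995  0.8514  0.4177  0.9372] [ 0.553  -0.2557  0.1616]
offset [2.289, 2.544, -0.071] rot [-0.02, 1.897, 0.175] rows>= 2.1
offset [4.17, 2.37, 1.492] rot [-0.02, 1.897, 0.175] rows>= 3.0
offset [4.737, 2.383, 3.583] rot [-0.02, 1.897, 0.175] rows>= 3.8
```

View pics/w6.png

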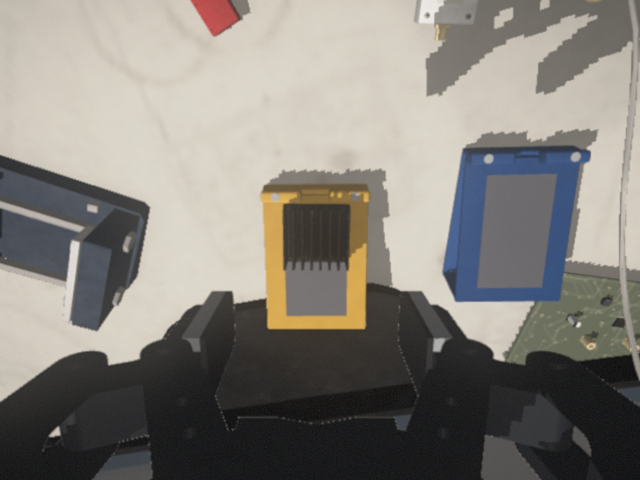

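The view shows the heat sink sitting flat on yellow stand 2, against the cleat and centred at about (317,237). I'll check that numerically and move to filter 2.

```bash
python3 - <<'E'
from h import *
m=imaging.camera_model('wrist')
for x in(.0193,.025):
    Q=[O+x/np.cos(t)*U+a*U+b*N+[0,c,0] for a in(-.02,.02) for b in(.024,) for c in(-.022,.022)]
    print(x,proj(m,place(np.array(Q),*Y2)).round(0).tolist())
E
```

```text
0.0193 [[282.0, 201.0], [351.0, 201.0], [283.0, 261.0], [350.0, 261.0]]
0.025 [[282.0, 210.0], [351.0, 210.0], [283.0, 270.0], [350.0, 270.0]]
```

Emit:
step_arm:
  offset:
    - [1,1,0]
    - [2,1.8,0.1]
    - [3,2.37,0.5]
    - [4.17,2.37,1.5]
    - [4.17,2.37,1.5]
    - [4.17,2.37,1.5]
  delta_rot:
    - [0,0.7,0]
    - [0,1.3,0.17]
    - [0,1.9,0.17]
    - [0,1.9,0.17]
    - [0,1.9,0.17]
    - [0,1.9,0.17]
  hand: 52

```text
time_s: 12.05
tcp_pos: [0.4573, -0.1678, 0.0841]
ee_rot: [-0.295, -3.122, 0.001]
ft_force: [0.5, 0.3, 0.5]
opening: 0.052
grip_force: 0.0
```

```bash
python3 - <<'E'
from h import *
s=sensors.observe();print(s['joints'],s['tcp_pos'])
det('wrist',('filter_1',))
a=-.19
gos(([.4575,-.1685,.025],a))
E
```

```text
[ 0.6467  0.658  -0.5951  2.2395  0.8343  0.4824  0.7614] [ 0.4573 -0.1678  0.0841]
filter_1 0.88 [317. 262.] x,y,yaw [ 0.4594 -0.1686 -0.1999] iou 0.961 
offset [0.042, -0.016, 2.003] rot [-0.007, -0.013, 0.001] rows>= 1.2
```

Emit:
step_arm:
  offset:
    - [-0.04,0,0.7]
    - [-0.04,0,1.4]
    - [-0.04,0,1.8]
    - [-0.04,0,1.97]
    - [-0.04,0,1.97]
    - [-0.04,0,1.97]
  delta_rot:
    - [0,0,0]
    - [0,0,0]
    - [0,0,0]
    - [0,0,0]
    - [0,0,0]
    - [0,0,0]

```text
time_s: 12.75
tcp_pos: [0.4594, -0.1685, 0.0261]
ee_rot: [-0.298, -3.125, 0.001]
ft_force: [-0.7, 0.6, 0.1]
opening: 0.0519
grip_force: 0.0
```

Emit:
step_arm:
  offset:
    - [0,0,0]
    - [0,0,0]
    - [0,0,0]
    - [0,0,0]
    - [0,0,0]
    - [0,0,0]
  delta_rot:
    - [0,0,0]
    - [0,0,0]
    - [0,0,0]
    - [0,0,0]
    - [0,0,0]
    - [0,0,0]
  hand: 20

```text
time_s: 13.35
tcp_pos: [0.4591, -0.1686, 0.0263]
ee_rot: [-0.298, -3.125, 0.002]
ft_force: [-1.5, -0.3, 8.3]
opening: 0.0286
grip_force: 38.9
```

```bash
python3 - <<'E'
from h import *
s=sensors.observe();print(s['joints'],s['tcp_pos'])
gos(([.46,-.17,.12],-.19),deck(B2,.025,.025,lift=.1),deck(B2,.025,.025,lift=.05))
E
```

```text
[ 0.5328  0.7418 -0.4331  2.2658  1.0189  0.3412  0.5925] [ 0.4591 -0.1686  0.0263]
offset [-0.031, -0.046, -3.124] rot [-0.01, -0.015, 0.001] rows>= 1.9
offset [-3.946, 2.186, -3.897] rot [-0.052, -1.889, -0.318] rows>= 3.6
offset [-3.95, 2.189, -2.23] rot [-0.052, -1.889, -0.318] rows>= 3.0
```

Emit:
step_arm:
  offset:
    - [0,0,-1.3]
    - [0,0,-2.6]
    - [-0.5,0.3,-3.9]
    - [-1.5,0.8,-3.9]
    - [-2.5,1.4,-3.9]
    - [-3.5,1.9,-3.9]
    - [-3.95,2.15,-3.9]
    - [-3.95,2.15,-3.9]
  delta_rot:
    - [0,0,0]
    - [0,0,0]
    - [0,-0.5,-0.1]
    - [0,-1.1,-0.2]
    - [0,-1.6,-0.32]
    - [0,-1.89,-0.32]
    - [0,-1.89,-0.32]
    - [0,-1.89,-0.32]

```text
time_s: 14.15
tcp_pos: [0.5893, -0.1261, 0.1423]
ee_rot: [0.206, 2.875, -0.036]
ft_force: [-0.5, -0.1, -0.4]
opening: 0.0286
grip_force: 40.3
```

```bash
python3 - <<'E'
from h import *
s=sensors.observe();print(s['joints'],s['tcp_pos'])
im=imaging.camera('wrist'); cv2.imwrite('pics/w7.png',im)
gos(deck(B2,.0255,.0263,dy=-.003,lift=.03),deck(B2,.0255,.0263,dy=-.003,lift=.001))
E
```

```text
[ 0.4777  0.5808 -0.5265  2.1388  0.9751  0.3725  0.59  ] [ 0.5893 -0.1261  0.1423]
offset [0.563, -0.063, 2.181] rot [-0.046, -0.021, 0.012] rows>= 1.4
offset [0.81, -0.057, 3.116] rot [-0.046, -0.021, 0.012] rows>= 1.9
```

View pics/w7.png

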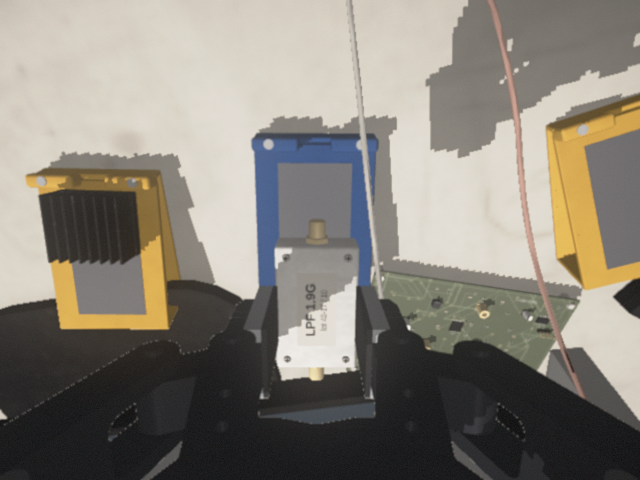

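The filter is held square at (317,305) over blue stand 2. The grey lead runs just left of the left finger. I'll descend slowly, a few mm towards the right side.

Emit:
step_arm:
  offset:
    - [0.14,-0.09,0.5]
    - [0.28,-0.09,1.0]
    - [0.42,-0.09,1.5]
    - [0.5,-0.09,1.9]
    - [0.56,-0.09,2.18]
    - [0.56,-0.09,2.18]
  delta_rot:
    - [0,0,0]
    - [0,0,0]
    - [0,0,0]
    - [0,0,0]
    - [0,0,0]
    - [0,0,0]

```text
time_s: 14.8
tcp_pos: [0.5861, -0.1312, 0.0732]
ee_rot: [0.209, 2.878, -0.038]
ft_force: [-0.2, 0.3, -0.4]
opening: 0.0282
grip_force: 40.3
```

```bash
python3 - <<'E'
from h import *
s=sensors.observe();print(s['joints'],s['tcp_pos'])
gos(deck(B2,.0255,.0263,dy=-.004,lift=.001))
E
```

```text
[ 0.2942  0.6631 -0.254   2.1894  1.317   0.177   0.2472] [ 0.5861 -0.1312  0.0732]
offset [0.191, 0.043, 0.912] rot [-0.056, -0.035, 0.005] rows>= 0.6
```

Emit:
step_arm:
  offset:
    - [0.05,0.02,0.25]
    - [0.1,0.04,0.5]
    - [0.16,0.04,0.7]
    - [0.19,0.04,0.85]
    - [0.19,0.04,0.91]
    - [0.19,0.04,0.91]
    - [0.19,0.04,0.91]
    - [0.19,0.04,0.91]
  delta_rot:
    - [0,0,0]
    - [0,0,0]
    - [0,0,0]
    - [0,0,0]
    - [0,0,0]
    - [0,0,0]
    - [0,0,0]
    - [0,0,0]

```text
time_s: 15.6
tcp_pos: [0.5895, -0.1299, 0.0469]
ee_rot: [0.209, 2.874, -0.037]
ft_force: [1.0, -0.9, -1.1]
opening: 0.0282
grip_force: 40.3
```

```bash
python3 - <<'E'
from h import *
s=sensors.observe();print(s['joints'],s['tcp_pos'])
gos(deck(B2,.0255,.0263,dy=-.004,lift=0.))
E
```

```text
[ 0.2899  0.7129 -0.2531  2.1937  1.6444  0.1787 -0.0777] [ 0.5895 -0.1299  0.0469]
offset [0.081, -0.023, 0.072] rot [-0.049, -0.008, 0.007] rows>= 0.1
```

Emit:
step_arm:
  offset:
    - [0.06,0,0.06]
    - [0.08,0,0.07]
    - [0.08,0,0.07]
  delta_rot:
    - [0,0,0]
    - [0,0,0]
    - [0,0,0]

```text
time_s: 15.9
tcp_pos: [0.5884, -0.1294, 0.0446]
ee_rot: [0.208, 2.873, -0.037]
ft_force: [-0.1, -0.8, 5.1]
opening: 0.0281
grip_force: 41.0
```

```bash
python3 - <<'E'
from h import *
s=sensors.observe();print(s['joints'],s['tcp_pos'],s['ft_force'])
gos(deck(B2,.0255,.0263,dy=-.004,lift=0.))
E
```

```text
[ 0.3045  0.7188 -0.2754  2.1969  1.6803  0.1946 -0.1112] [ 0.5884 -0.1294  0.0446] [-0.0834 -0.8206  5.1126]
offset [0.025, -0.034, 0.007] rot [-0.047, 0.002, 0.011] rows>= 0.0
```

Emit:
step_arm:
  offset:
    - [0,0,0]
    - [0,0,0]
    - [0,0,0]
    - [0,0,-0.5]
    - [0,0,-1.3]
    - [0,0,-2.4]
    - [0,0,-3.6]
    - [0,0,-4.2]
  delta_rot:
    - [0,0,0]
    - [0,0,0]
    - [0,0,0]
    - [0,0,0]
    - [0,0,0]
    - [0,0,0]
    - [0,0,0]
    - [0,0,0]
  hand: 42

```text
time_s: 16.7
tcp_pos: [0.5552, -0.1235, 0.1682]
ee_rot: [0.207, 2.874, -0.037]
ft_force: [0.5, -1.0, 0.9]
opening: 0.0419
grip_force: 0.0
```

```bash
cat >> h.py <<'E'
def outline(S,h,hx,zt,xs,dy=0):
    m=imaging.camera_model('wrist')
    for x in xs:
        Q=[O+x/np.cos(t)*U+a*U+zt*N+[0,dy+c,0] for a in(-h,h) for c in(-hx,hx)]
        print('pred x',x,proj(m,place(np.array(Q),*S)).round(0).tolist())
E
python3 - <<'E'
from h import *
s=sensors.observe();print(s['joints'],s['tcp_pos'])
im=imaging.camera('wrist'); cv2.imwrite('pics/w8.png',im)
outline(B2,.024,.015,.014,(.0232,.028))
a=-.43
gos(([.469,.0545,.12],a),([.469,.0545,.09],a))
E
```

```text
[ 0.5026  0.5081 -0.5432  2.1929  0.9002  0.3669  0.6499] [ 0.5552 -0.1235  0.1682]
pred x 0.0232 [[298.0, 189.0], [344.0, 189.0], [299.0, 258.0], [343.0, 259.0]]
pred x 0.028 [[299.0, 196.0], [344.0, 196.0], [299.0, 265.0], [343.0, 266.0]]
offset [4.01, 5.481, 0.592] rot [0.216, 1.882, 2.033] rows>= 4.1
offset [4.27, 5.488, 1.557] rot [0.216, 1.882, 2.033] rows>= 4.3
```

View pics/w8.png

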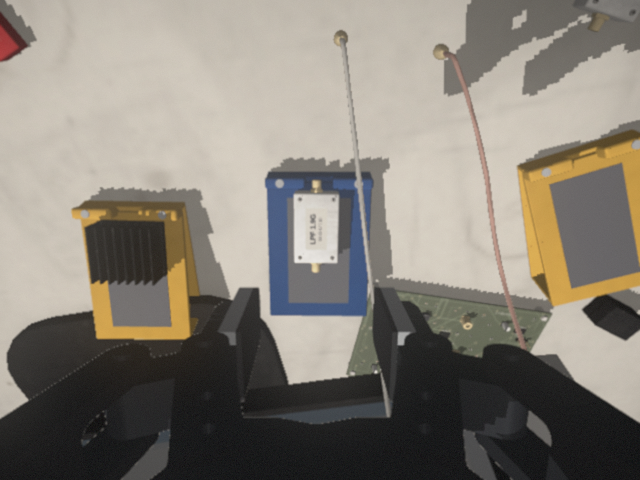

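Filter 2 sits flat on blue stand 2, with its front edge at row 193 and columns 294–339. That puts it at x of about 26 mm and y of about −3 mm, inside the limits. Filter 1 is next.

Emit:
step_arm:
  offset:
    - [1,0.5,0]
    - [2,1.3,0]
    - [3,2.4,0]
    - [3.6,3.6,0.2]
    - [4,4.8,0.5]
    - [4.27,5.49,1.2]
    - [4.27,5.49,1.56]
    - [4.27,5.49,1.56]
  delta_rot:
    - [0,0.6,0.5]
    - [0.1,1.2,1.0]
    - [0.2,1.88,1.5]
    - [0.2,1.88,2.03]
    - [0.2,1.88,2.03]
    - [0.2,1.88,2.03]
    - [0.2,1.88,2.03]
    - [0.2,1.88,2.03]
  hand: 52

```text
time_s: 17.55
tcp_pos: [0.4685, 0.0548, 0.085]
ee_rot: [-0.665, -3.065, -0.002]
ft_force: [0.7, -0.3, -0.3]
opening: 0.052
grip_force: 0.0
```

```bash
python3 - <<'E'
from h import *
s=sensors.observe();print(s['joints'],s['tcp_pos'])
det('wrist',('filter_1',))
gos(([.469,.0545,.0265],-.43))
E
```

```text
[ 0.0943  0.6206 -0.4688  2.2789  0.7396  0.3953  0.1459] [0.4685 0.0548 0.085 ]
filter_1 0.79 [314. 261.] x,y,yaw [ 0.4703  0.054  -0.4233] iou 0.963 
offset [-0.003, 0.023, 1.991] rot [0.005, -0.027, -0.0] rows>= 1.2
```

Emit:
step_arm:
  offset:
    - [-0.06,0,0.7]
    - [-0.06,0,1.4]
    - [-0.06,0,1.8]
    - [-0.06,0,1.96]
    - [-0.06,0,1.96]
    - [-0.06,0,1.96]
  delta_rot:
    - [0,0,0]
    - [0,0,0]
    - [0,0,0]
    - [0,0,0]
    - [0,0,0]
    - [0,0,0]

```text
time_s: 18.25
tcp_pos: [0.4708, 0.0537, 0.0282]
ee_rot: [-0.67, -3.067, -0.004]
ft_force: [0.5, 0.1, 0.1]
opening: 0.0521
grip_force: 0.0
```

Emit:
step_arm:
  offset:
    - [0,0,0]
    - [0,0,0]
    - [0,0,0]
    - [0,0,0]
    - [0,0,0]
    - [0,0,0]
  delta_rot:
    - [0,0,0]
    - [0,0,0]
    - [0,0,0]
    - [0,0,0]
    - [0,0,0]
    - [0,0,0]
  hand: 20

```text
time_s: 18.85
tcp_pos: [0.4708, 0.0539, 0.0285]
ee_rot: [-0.669, -3.068, -0.004]
ft_force: [-0.5, -1.6, 7.8]
opening: 0.0276
grip_force: 38.8
```

```bash
python3 - <<'E'
from h import *
s=sensors.observe();print(s['joints'],s['tcp_pos'])
gos(([.47,.054,.14],-.43),deck(B1,.0255,.0265,lift=.09))
E
```

```text
[-0.0397  0.7114 -0.2773  2.3075  0.9005  0.2261  0.0012] [0.4708 0.0539 0.0285]
offset [0.034, -0.0, -3.718] rot [0.017, -0.014, 0.003] rows>= 2.2
offset [-1.461, 6.328, -3.52] rot [-0.194, -1.879, -1.616] rows>= 4.4
```

Emit:
step_arm:
  offset:
    - [0,0,-1.3]
    - [0,0,-2.6]
    - [0,0.6,-3.7]
    - [-0.3,2,-3.7]
    - [-0.7,3.5,-3.6]
    - [-1.1,5,-3.5]
    - [-1.46,6.33,-3.5]
    - [-1.46,6.33,-3.5]
  delta_rot:
    - [0,0,0]
    - [0,0,0]
    - [0,-0.5,-0.5]
    - [-0.1,-1.1,-1.0]
    - [-0.19,-1.6,-1.62]
    - [-0.19,-1.88,-1.62]
    - [-0.19,-1.88,-1.62]
    - [-0.19,-1.88,-1.62]

```text
time_s: 19.65
tcp_pos: [0.5921, 0.2145, 0.1336]
ee_rot: [0.285, 2.866, -0.031]
ft_force: [0.2, -0.8, -1.2]
opening: 0.0277
grip_force: 39.6
```

```bash
python3 - <<'E'
from h import *
s=sensors.observe();print(s['joints'],s['tcp_pos'],s['opening'])
gos(deck(B1,.0255,.0285,lift=.03),deck(B1,.0255,.0285,lift=.001))
E
```

```text
[-0.2397  0.6082 -0.4083  2.063   0.9597  0.5008 -0.0407] [0.5921 0.2145 0.1336] 0.027688839461948826
offset [0.541, -0.236, 1.831] rot [0.043, 0.003, 0.028] rows>= 1.2
offset [0.791, -0.241, 2.764] rot [0.043, 0.003, 0.028] rows>= 1.7
```

Emit:
step_arm:
  offset:
    - [0.2,-0.1,0.7]
    - [0.4,-0.2,1.3]
    - [0.54,-0.24,1.8]
    - [0.62,-0.24,2.15]
    - [0.7,-0.24,2.45]
    - [0.75,-0.24,2.6]
    - [0.75,-0.24,2.6]
  delta_rot:
    - [0,0,0]
    - [0,0,0]
    - [0,0,0]
    - [0,0,0]
    - [0,0,0]
    - [0,0,0]
    - [0,0,0]

```text
time_s: 20.35
tcp_pos: [0.5862, 0.2011, 0.0514]
ee_rot: [0.291, 2.868, -0.04]
ft_force: [1.4, -0.0, -0.5]
opening: 0.0276
grip_force: 39.6
```

```bash
python3 - <<'E'
from h import *
s=sensors.observe();print(s['joints'],s['tcp_pos'])
gos(deck(B1,.0255,.0285,lift=0.0))
E
```

```text
[-0.3592  0.7165 -0.2166  2.128   1.2523  0.3284 -0.3448] [0.5862 0.2011 0.0514]
offset [-0.01, 0.249, 0.176] rot [-0.008, -0.013, 0.007] rows>= 0.2
```

Emit:
step_arm:
  offset:
    - [0,0.12,0]
    - [0,0.25,0]
    - [0,0.25,0.05]
    - [0,0.25,0.1]
    - [0,0.25,0.14]
    - [0,0.25,0.14]
  delta_rot:
    - [0,0,0]
    - [0,0,0]
    - [0,0,0]
    - [0,0,0]
    - [0,0,0]
    - [0,0,0]

```text
time_s: 20.95
tcp_pos: [0.589, 0.2084, 0.0474]
ee_rot: [0.291, 2.868, -0.04]
ft_force: [0.1, 0.3, -0.3]
opening: 0.0276
grip_force: 39.6
```

```bash
python3 - <<'E'
from h import *
s=sensors.observe();print(s['joints'],s['tcp_pos'])
gos(deck(B1,.0255,.0285,lift=0.0))
E
```

```text
[-0.3682  0.7265 -0.2172  2.1168  1.25    0.3325 -0.3498] [0.589  0.2084 0.0474]
offset [-0.003, -0.009, 0.037] rot [-0.006, -0.011, 0.006] rows>= 0.0
```

Emit:
step_arm:
  offset:
    - [0,0,0.03]
    - [0,0,0.05]
    - [0,0,0.05]
  delta_rot:
    - [0,0,0]
    - [0,0,0]
    - [0,0,0]

```text
time_s: 21.25
tcp_pos: [0.5894, 0.2085, 0.0464]
ee_rot: [0.291, 2.867, -0.039]
ft_force: [-1.4, -0.8, 3.3]
opening: 0.0277
grip_force: 40.3
```

Emit:
step_arm:
  offset:
    - [0,0,0]
    - [0,0,0]
    - [0,0,0]
    - [0,0,-0.5]
    - [0,0,-1.3]
    - [0,0,-2.4]
    - [0,0,-3.6]
    - [0,0,-4.2]
  delta_rot:
    - [0,0,0]
    - [0,0,0]
    - [0,0,0]
    - [0,0,0]
    - [0,0,0]
    - [0,0,0]
    - [0,0,0]
    - [0,0,0]
  hand: 45

```text
time_s: 22.05
tcp_pos: [0.5575, 0.2157, 0.1704]
ee_rot: [0.29, 2.866, -0.037]
ft_force: [0.7, 0.1, -0.4]
opening: 0.0448
grip_force: 0.0
```

```bash
python3 - <<'E'
from h import *
s=sensors.observe();print(s['joints'],s['tcp_pos'])
im=imaging.camera('wrist'); cv2.imwrite('pics/w9.png',im)
outline(B1,.024,.015,.014,(.0232,.028))
a=.10
gos(([.4435,.187,.10],a))
E
```

```text
[-0.2413  0.5285 -0.4455  2.1025  0.8829  0.539  -0.0111] [0.5575 0.2157 0.1704]
pred x 0.0232 [[291.0, 188.0], [336.0, 188.0], [292.0, 257.0], [335.0, 257.0]]
pred x 0.028 [[291.0, 195.0], [336.0, 195.0], [292.0, 264.0], [335.0, 264.0]]
offset [4.042, -1.719, 1.398] rot [-0.271, 1.877, -2.148] rows>= 2.8
```

View pics/w9.png

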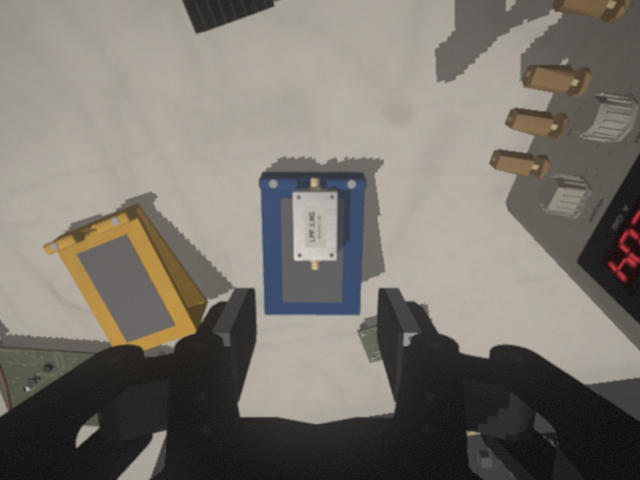

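Filter 1 sits flat on blue stand 1, with its front edge at row 191 and columns 292–338. That puts x at about 25 mm, centred. The last part is the left heat sink.

Emit:
step_arm:
  offset:
    - [1,-0.4,0]
    - [2,-0.8,0.2]
    - [3,-1.3,0.6]
    - [4.04,-1.72,1.0]
    - [4.04,-1.72,1.4]
    - [4.04,-1.72,1.4]
    - [4.04,-1.72,1.4]
  delta_rot:
    - [-0.1,0.5,-0.6]
    - [-0.2,1.1,-1.2]
    - [-0.27,1.6,-1.8]
    - [-0.27,1.88,-2.15]
    - [-0.27,1.88,-2.15]
    - [-0.27,1.88,-2.15]
    - [-0.27,1.88,-2.15]
  hand: 62

```text
time_s: 22.8
tcp_pos: [0.444, 0.1864, 0.0962]
ee_rot: [0.155, -3.134, 0.003]
ft_force: [0.6, -0.0, 0.2]
opening: 0.0618
grip_force: 0.0
```

```bash
python3 - <<'E'
from h import *
s=sensors.observe();print(s['joints'],s['tcp_pos'])
det('wrist',('heatsink_1',))
gos(([.4435,.187,.024],.1))
E
```

```text
[-0.0894  0.6337 -0.6111  2.2455  0.7991  0.4931  0.3293] [0.444  0.1864 0.0962]
heatsink_1 0.68 [312. 253.] x,y,yaw [0.4442 0.1867 0.0997] iou 0.985 
offset [0.009, 0.018, 2.423] rot [-0.009, -0.02, -0.004] rows>= 1.5
```

Emit:
step_arm:
  offset:
    - [0,0.02,0.7]
    - [0,0.02,1.4]
    - [0,0.02,2.0]
    - [0,0.02,2.3]
    - [0,0.02,2.4]
    - [0,0.02,2.4]
    - [0,0.02,2.4]
  delta_rot:
    - [0,0,0]
    - [0,0,0]
    - [0,0,0]
    - [0,0,0]
    - [0,0,0]
    - [0,0,0]
    - [0,0,0]

```text
time_s: 23.6
tcp_pos: [0.4432, 0.1866, 0.0248]
ee_rot: [0.156, -3.134, 0.002]
ft_force: [0.5, -0.2, 0.5]
opening: 0.0617
grip_force: 0.0
```

Emit:
step_arm:
  offset:
    - [0,0,0]
    - [0,0,0]
    - [0,0,0]
    - [0,0,0]
    - [0,0,0]
    - [0,0,0]
  delta_rot:
    - [0,0,0]
    - [0,0,0]
    - [0,0,0]
    - [0,0,0]
    - [0,0,0]
    - [0,0,0]
  hand: 35

```text
time_s: 24.2
tcp_pos: [0.4432, 0.1864, 0.0249]
ee_rot: [0.156, -3.135, 0.002]
ft_force: [-1.0, -0.2, 6.6]
opening: 0.0419
grip_force: 40.3
```

```bash
python3 - <<'E'
from h import *
s=sensors.observe();print(s['joints'],s['tcp_pos'])
Y1=(.577,.0485,.203)
gos(([.444,.187,.14],.1),deck(Y1,.0215,.0245,lift=.09))
E
```

```text
[-0.2381  0.737  -0.4032  2.2851  1.0313  0.3122  0.1158] [0.4432 0.1864 0.0249]
offset [-0.016, 0.013, -3.836] rot [-0.009, -0.022, -0.005] rows>= 2.3
offset [-4.474, -4.967, -3.558] rot [-0.105, -1.896, -0.738] rows>= 4.5
```

Emit:
step_arm:
  offset:
    - [0,0,-1.3]
    - [0,0,-2.6]
    - [-0.5,-0.6,-3.6]
    - [-1.4,-1.6,-3.6]
    - [-2.4,-2.7,-3.6]
    - [-3.4,-3.8,-3.6]
    - [-4.47,-4.97,-3.56]
    - [-4.47,-4.97,-3.56]
  delta_rot:
    - [0,0,0]
    - [0,0,0]
    - [0,-0.5,-0.2]
    - [0,-1.1,-0.4]
    - [-0.1,-1.6,-0.74]
    - [-0.1,-1.9,-0.74]
    - [-0.1,-1.9,-0.74]
    - [-0.1,-1.9,-0.74]

```text
time_s: 25.0
tcp_pos: [0.5953, 0.044, 0.1306]
ee_rot: [-0.278, 2.867, 0.03]
ft_force: [-0.4, 0.1, -0.7]
opening: 0.0419
grip_force: 41.7
```

```bash
python3 - <<'E'
from h import *
s=sensors.observe();print(s['joints'],s['tcp_pos'],s['opening'])
Y1=(.577,.0485,.203)
gos(deck(Y1,.0207,.0249,lift=.03),deck(Y1,.0207,.0249,lift=.005))
E
```

```text
[ 0.194   0.5946 -0.5168  2.1595  1.0342  0.3374  0.5871] [0.5953 0.044  0.1306] 0.041934071670032706
offset [0.601, 0.279, 1.874] rot [-0.048, 0.002, -0.061] rows>= 1.2
offset [0.817, 0.282, 2.679] rot [-0.048, 0.002, -0.061] rows>= 1.7
```

Emit:
step_arm:
  offset:
    - [0.2,0.14,0.6]
    - [0.4,0.28,1.2]
    - [0.6,0.28,1.8]
    - [0.67,0.28,2.1]
    - [0.75,0.28,2.4]
    - [0.82,0.28,2.6]
    - [0.82,0.28,2.6]
    - [0.82,0.28,2.6]
  delta_rot:
    - [0,0,0]
    - [0,0,0]
    - [0,0,0]
    - [0,0,0]
    - [0,0,0]
    - [0,0,0]
    - [0,0,0]
    - [0,0,0]

```text
time_s: 25.8
tcp_pos: [0.5862, 0.0587, 0.0491]
ee_rot: [-0.292, 2.867, 0.037]
ft_force: [-0.3, 0.1, -0.7]
opening: 0.0416
grip_force: 41.7
```

```bash
python3 - <<'E'
from h import *
s=sensors.observe();print(s['joints'],s['tcp_pos'],s['opening'])
Y1=(.577,.0485,.203)
gos(deck(Y1,.0207,.0249))
E
```

```text
[ 0.0244  0.7091 -0.3182  2.2223  1.7194  0.2057 -0.1152] [0.5862 0.0587 0.0491] 0.0416102908540452
offset [-0.038, -0.271, 0.268] rot [-0.005, -0.007, -0.0] rows>= 0.2
```

Emit:
step_arm:
  offset:
    - [-0.04,-0.13,0]
    - [-0.04,-0.27,0]
    - [-0.04,-0.27,0.1]
    - [-0.04,-0.27,0.2]
    - [-0.04,-0.27,0.24]
    - [-0.04,-0.27,0.24]
    - [-0.04,-0.27,0.24]
  delta_rot:
    - [0,0,0]
    - [0,0,0]
    - [0,0,0]
    - [0,0,0]
    - [0,0,0]
    - [0,0,0]
    - [0,0,0]

```text
time_s: 26.5
tcp_pos: [0.5908, 0.0517, 0.0421]
ee_rot: [-0.293, 2.867, 0.037]
ft_force: [-0.2, -0.5, -1.2]
opening: 0.0417
grip_force: 41.7
```

```bash
python3 - <<'E'
from h import *
s=sensors.observe();print(s['joints'],s['tcp_pos'],s['opening'])
Y1=(.577,.0485,.203)
gos(deck(Y1,.0207,.0249))
E
```

```text
[ 0.0478  0.7258 -0.3309  2.2144  1.7452  0.2141 -0.1216] [0.5908 0.0517 0.0421] 0.041746908466346724
offset [-0.0, -0.01, 0.016] rot [-0.005, -0.008, 0.005] rows>= 0.0
```

Emit:
step_arm:
  offset:
    - [0,0,0.03]
    - [0,0,0.04]
    - [0,0,0.04]
  delta_rot:
    - [0,0,0]
    - [0,0,0]
    - [0,0,0]

```text
time_s: 26.8
tcp_pos: [0.591, 0.0517, 0.0417]
ee_rot: [-0.293, 2.866, 0.037]
ft_force: [-3.1, -0.3, 8.6]
opening: 0.0418
grip_force: 42.9
```

Emit:
step_arm:
  offset:
    - [0,0,0]
    - [0,0,0]
    - [0,0,0]
    - [0,0,-0.5]
    - [0,0,-1.3]
    - [0,0,-2.4]
    - [0,0,-3.6]
    - [0,0,-4.2]
  delta_rot:
    - [0,0,0]
    - [0,0,0]
    - [0,0,0]
    - [0,0,0]
    - [0,0,0]
    - [0,0,0]
    - [0,0,0]
    - [0,0,0]
  hand: 60

```text
time_s: 27.6
tcp_pos: [0.5584, 0.0461, 0.1646]
ee_rot: [-0.296, 2.867, 0.037]
ft_force: [1.4, -0.5, 0.4]
opening: 0.06
grip_force: 0.0
```

Emit:
step_arm:
  offset:
    - [0.5,0,-1]
    - [1,0,-2]
    - [1.5,0,-3]
    - [1.5,0,-3]
    - [1.5,0,-3]
  delta_rot:
    - [0,0,0]
    - [0,0,0]
    - [0,0,0]
    - [0,0,0]
    - [0,0,0]

```text
time_s: 28.1
tcp_pos: [0.4943, 0.0311, 0.2386]
ee_rot: [-0.291, 2.865, 0.036]
ft_force: [-0.1, -0.1, 0.4]
opening: 0.0602
grip_force: 0.0
```

```bash
python3 - <<'E'
from h import *
im=imaging.camera('wrist'); cv2.imwrite('pics/w10.png',im)
for n,S,a in(('Y1',Y1,(.02,.022,.024)),('Y2',Y2,(.02,.022,.024)),('B1',B1,(.024,.015,.014)),('B2',B2,(.024,.015,.014))):
    print(n); outline(S,*a,(.0193,.025) if n[0]=='Y' else (.0232,.028))
E
```

```text
Y1
pred x 0.0193 [[293.0, 236.0], [344.0, 236.0], [293.0, 279.0], [343.0, 279.0]]
pred x 0.025 [[293.0, 242.0], [343.0, 242.0], [293.0, 286.0], [343.0, 286.0]]
Y2
pred x 0.0193 [[-111.0, 148.0], [-43.0, 169.0], [-117.0, 198.0], [-51.0, 217.0]]
pred x 0.025 [[-112.0, 156.0], [-45.0, 176.0], [-118.0, 205.0], [-52.0, 224.0]]
B1
pred x 0.0232 [[480.0, 254.0], [508.0, 264.0], [456.0, 299.0], [483.0, 309.0]]
pred x 0.028 [[477.0, 258.0], [505.0, 269.0], [453.0, 304.0], [480.0, 314.0]]
B2
pred x 0.0232 [[98.0, 182.0], [135.0, 194.0], [86.0, 236.0], [122.0, 246.0]]
pred x 0.028 [[96.0, 188.0], [134.0, 200.0], [85.0, 241.0], [121.0, 251.0]]
```

View pics/w10.png

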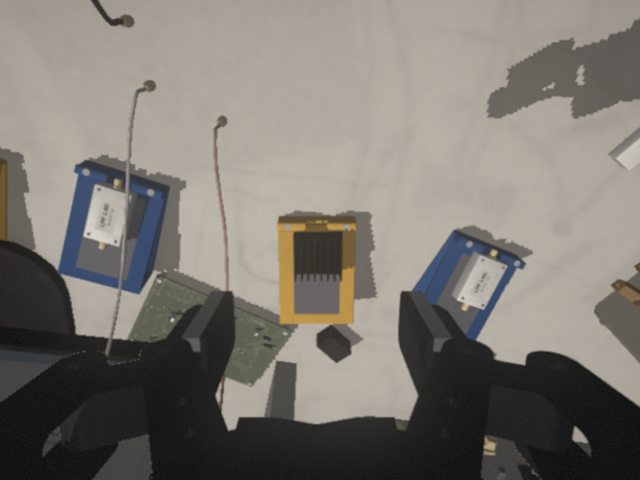

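```bash
python3 - <<'E'
from h import *
print(sensors.observe()['tcp_pos']); det('wrist',('stand_yellow_1',))
im=cv2.imread('pics/w10.png')[205:335,265:375]
cv2.imwrite('pics/w10c.png',cv2.resize(cv2.convertScaleAbs(im,alpha=1.8,beta=10),None,fx=4.5,fy=4.5,interpolation=cv2.INTER_CUBIC))
outline((.577,.0485,.203),.020,.022,.024,(.0193,))
outline((.577,.0485,.203),.020,.022,.0,(.0193,))
m=imaging.camera_model('wrist')
print(proj(m,place(M['stand'],.577,.0485,.203)).round(0).tolist())
E
```

```text
[0.4945 0.0314 0.238 ]
stand_yellow_1 0.93 [  4. 200.] x,y,yaw [ 0.5745 -0.2605 -0.1605] iou 0.852 EDGE
stand_yellow_1 0.83 [316. 284.] x,y,yaw [0.5781 0.0487 0.2031] iou 0.986 
pred x 0.0193 [[290.0, 236.0], [341.0, 236.0], [291.0, 279.0], [340.0, 279.0]]
pred x 0.0193 [[292.0, 229.0], [340.0, 229.0], [292.0, 270.0], [339.0, 270.0]]
[[275.0, 223.0], [275.0, 232.0], [276.0, 221.0], [279.0, 325.0], [277.0, 215.0], [282.0, 301.0], [356.0, 223.0], [356.0, 232.0], [355.0, 221.0], [352.0, 325.0], [354.0, 216.0], [350.0, 301.0]]
```

View pics/w10c.png

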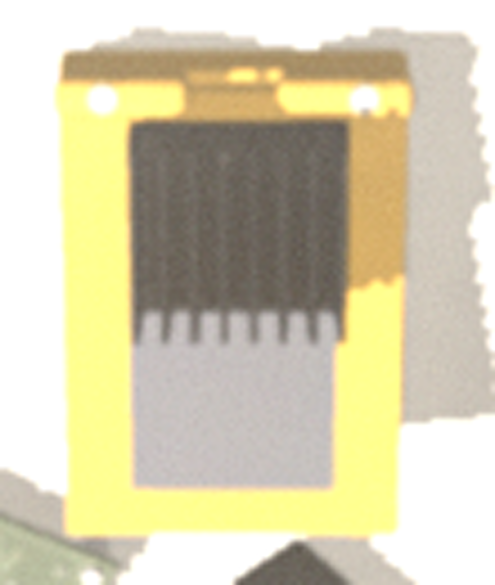

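The crop shows the last heat sink flat and parallel to the slope. Its front edge is right behind the cleat at row 232, and it is centred, with the part at about column 318 and the stand at 316. All four parts are in place, so I'm handing in.

```bash
python3 -c "
from cell import arm
print(arm.sign_off())"
```

```text
the job is handed in; nothing more can be done
None
```

I placed both filters on the blue stands and both heat sinks on the yellow stands, and handed the job in at about 28 s. The camera checks showed all four flat, centred and near the cleat, but the hand-in gave no verdict; I didn't go near the eraser or USB stick.

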